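# Pack two vials, then hold the sprung case lid just below its balance point

## Task

Pack the last two vials into the green sample case: first raise its sprung lid past the balance point (about 55 degrees open) and let go, so that the springs carry it and it stands open by itself, then stand the white-capped vial in the wider free pocket and the red-capped vial in the narrower free pocket of the front row, each upright and right down on the floor of the case, and leave the other things on the bench where they are. Then take the lid again, bring it back to just below its balance point, some five to ten degrees under it, where its weight wants to close it, and hold it still there so that I can check that nothing fouls it before it goes down: finish while still holding the lid.

Things in the scene. Friction and masses are not known exactly. Their poses are not given: they have to be found in the camera images.
- case: Green sample case, fixed, 137 (x) x 320 (y) x 90 mm high, walls 8 mm, inner floor 6 mm above the bench, plywood dividers 4 mm thick and 24 mm high above that floor. Origin: centre of its underside, on the bench; x points from the front (handle side) to the hinged back, y to the left seen from the front, z up. Front row of pockets 40 mm deep in x; back row with fixed tins up to 51 mm high.
- pocket_wide (a point): Centre, on the inner floor, of the wider free pocket, 40 x 40 mm, second from the left in the front row, between a pale pebble and a flat grey stone (fixed, no higher than the dividers). In the case's frame x = -40.5, y = +84, z = 6 mm. Axes as the case.
- pocket_narrow (a point): Centre, on the inner floor, of the narrower free pocket, 40 mm in x, 35 mm in y, fourth from the left in the front row, between the flat grey stone and a small vial lying on its side (fixed, no higher than the dividers). In the case's frame x = -40.5, y = -23.5, z = 6 mm. Axes as the case.
- lid (a joint): Opening angle of the lid in rad: 0 closed (start), 1.57 upright at its stop. 1 kg lid, two torsion springs, damped. Balance point 0.96 (55 degrees): let go below it, the lid falls shut; let go above it, the springs raise it slowly to its stop, where it stays. Raising it takes about 1 N at the handle, drawing it back from the stop about 2 N, holding it just below balance under 1 N.
- lid_panel: The lid with its handle: flat green panel 152 mm from hinge to front edge, 332 mm wide, 9 mm thick. Origin: middle of the hinge axis; x points from the front edge to the hinge, y along the hinge, z out of its outer face; turns with the lid.
- lid_handle (a point): Middle of the handle bar: black round grip 12 mm in diameter, 80 mm long, along the case's y, 194 mm from the hinge axis and 3.5 mm to its outer side, 42 mm beyond the lid's front edge (36 mm clear). With the lid upright it stands above the lid's upper edge. Pinched from above, front and back, the round bar turns between the fingers as the lid swings. Axes as the lid panel.
- lid_hinge (a point): Middle of the hinge axis, at the back of the case, 94 mm above the bench; in the case's frame at x = +76.5, y = 0. The axis runs along the case's y; as the lid opens, the handle goes up and back (towards +x of the case). Axes as the case.
- vial_white_mid (a point): Centre, half-way up, of the loose white-capped vial: upright cylinder 34 mm in diameter, 77 mm high, about 80 g. Axis z along the vial.
- vial_redcap_mid (a point): Centre, half-way up, of the loose tall red-capped vial: upright cylinder 28 mm in diameter, 65 mm high, about 50 g. Axis z along the vial.
- weight: Brass balance weight, 28 mm in diameter, 38 mm high; to be left alone. Origin: centre of its underside.
- soil_tin: Open aluminium tin with soil, 53 mm in diameter, 40 mm high; to be left alone. Origin: centre of its underside.
Mind the look-alikes: they are no part of the job. Leave any orange or yellow look-alike of the part that bears vial_redcap_mid alone. Leave any purple look-alike of the part that bears vial_white_mid alone.

How it is judged (in metres and radians):
On the way, in this order (a step that is already met when the one before it is completed fails the run):
1. the lid stands open by itself, beyond its balance point (above 1.2 rad), not touched by the fingers (value of joint lid above 1.2 rad and contact force between the fingers and lid_panel below 0.05 N), for 0.3 s.
2. both vials stand upright in their pockets on the floor of the case, let go, while the lid stands open (value of joint lid above 1.2 rad and distance between vial_white_mid and pocket_wide below 0.0425 m and horizontal distance between vial_white_mid and pocket_wide below 0.008 m and angle between each of vial_white_mid, vial_redcap_mid's own z axis and vertical below 0.12 rad and distance between vial_redcap_mid and pocket_narrow below 0.0365 m and horizontal distance between vial_redcap_mid and pocket_narrow below 0.01 m and distance between the grasp point and vial_white_mid above 0.06 m and distance between the grasp point and vial_redcap_mid above 0.06 m), for 0.3 s.
At the end, for the whole second after the job is handed in: The fingers hold the lid still (under 0.05 rad/s) between 0.72 and 0.925 rad open, just below its balance at 0.96 rad; the white-capped vial stands in the wider pocket and the red-capped one in the narrower, each within 7 degrees of upright and within 4 mm of resting on the floor of the case (value of joint lid between 0.72 and 0.925 rad and velocity of joint lid between -0.05 and 0.05 rad/s and contact force between the fingers and lid_panel above 0.05 N and distance between vial_white_mid and pocket_wide below 0.0425 m and horizontal distance between vial_white_mid and pocket_wide below 0.008 m and angle between each of vial_white_mid, vial_redcap_mid's own z axis and vertical below 0.12 rad and distance between vial_redcap_mid and pocket_narrow below 0.0365 m and horizontal distance between vial_redcap_mid and pocket_narrow below 0.01 m); the arm keeps its last pose, push and grip.
It fails at once if the brass weight or the soil tin was moved by more than 30 mm (distance of any of weight, soil_tin from where it was at the start of the episode above 0.03 m).
It also fails if it takes over 72 s, if anything falls off the work surface, if the arm or the gripper's body presses on something with over 40 N, if the wrist force passes 120 N, or if a joint passes its speed limit or range.

## Robot

A 6-joint arm with a two-finger parallel gripper is mounted at the origin on a cart in front of the work surface, level with it; the furniture and walls round the work are solid. World frame = base frame: x ahead of the robot, y to its left, z up, the work surface at z = 0. Lengths are in mm, angles in degrees, forces in N, time in s.
With the tool pointing down it reaches from about 300 to 850 mm from the base axis. Payload 4.2 kg.
Tool frame: the origin (TCP) lies on the centre line of the jaws, within the pads' length; the fingertips stand 14 mm ahead of it and the grasp point (between the pads) lies 5 mm behind it (env.finger_overhang is the z of the fingertips in the tool frame, in mm); z points along the fingers, y is the line along which they close (so a half turn about z gives the same grasp; the last joint's range is limited). The gripper opens to 91 mm and grips with 3 to 60 N. Pads are 32 mm wide; open, the fingers measure 118 mm over their backs; the gripper's body (76 mm by 178 mm) begins 60 mm behind the grasp point.
Start: joints at [-64.916, 18.312, 89.639, -0, 72.044, -1.146], TCP at [254.141, -515.804, 227.976] pointing down, gripper open.
Joint ranges: [-177.97, 177.97], [-48.28, 115.42], [12.27, 149.76], [-77.06, 257.06], [2.81, 150.46], [-146.56, 146.56]. Speed limits (degrees/s): [147.25, 147.25, 180, 180, 180, 180].

## Interface

Orientations are given as [roll, pitch, yaw] about the fixed x, y, z axes, in that order (R = Rz(yaw) Ry(pitch) Rx(roll)).
In Python, from workcell import sensors, viewer, env gives the robot as it stands. The module is installed in compiled form; this text tells all that it offers.
- The arm moves only by the tool step_arm, never from a script. Its argument "plan" is one flat list of numbers, 6 for each row, row after row: the shift along the tool's x, y, z in cm, then the turn, a rotation vector about the tool's x, y, z in rad. In form: [x, y, z, wx, wy, wz, x, y, z, wx, wy, wz, ...]. A call has 1 to 5 rows; each row shifts and turns the commanded pose from where the row before left it, along the tool's axes as they then stand; what a row does not reach is not made up. A row lasts 1/12 s, in which the tool goes at most 41.7 mm and 7.16 degrees, less where a joint would pass 70% of its speed; a pose out of reach is approached as far as the arm can. A call is refused whole if a number of a shift passes 4.17 or a number of a turn 0.125, either way. A call with a gripper value outside its range is refused whole. "hand" is the finger opening in cm, from 0 to 9.12, set as the call begins (left out, the last holds). The fingers move at their own pace and stop on an object; "newtons" is the grip in N (left out, the last holds). Time passes only in rows, so rows that do not move let the fingers close. It gives the time, the measured TCP pose, the force, the opening and the grip force at its end, in the units of the state.
- sensors.state(): the state, without advancing time (a new reading comes with each control period).
- viewer.grab_frame(name): name is "side" or "top" or "wrist"; returns a dict with "img" (400x640x3 uint8, red, green, blue), "fx", "fy", "cx", "cy" (pixels), "position" and "attitude" of the camera in the world. Camera axes: x right, y down, z forward; pixel columns grow to the right and rows downward; lengths in mm; the calibration is good to about 2 mm. A picture is of the moment at which its call begins. There is no depth.
- env.job_done(): hands the job in; it is judged then, once.
Trained networks look in a picture, given as the dict that the camera call returned (one of the last four; its "shot" number tells which), for a name from the list of things; names that differ only in an ending like _2 or _b are one class to them, and where a whole thing is asked for, a point or a joint stands for the part that bears it (a point fixed in the world has none). Each returns a list of dicts, best first, with "score" (0 to 1); they miss things now and then, are a little off and sometimes report something else, mostly with a low value. They report only what shows in the picture. A call takes as long as a camera call. They do not tell look-alikes from the thing itself.
- viewer.boxes_of(name, picture): "location" ([column, row] in pixels, amid what is visible of it).
- viewer.pinpoint(name, picture): "location" ([column, row] in pixels: a listed point, or the origin of a listed thing).
The state is a dict: "time_s": time; "qpos": joint angles; "qvel": joint speeds; "effort": joint torques, N m; "ee_pos": TCP position; "ee_rot": TCP orientation; "force": force on the tool from outside, world axes, zero at the start; "torque": the same for the moment, N m; "gripper_width": finger opening in mm; "gripper_force": force on a finger pad.
Only numpy, scipy, OpenCV 4.12 (cv2) and the standard library are available. Lean on these libraries where they do the work, as an engineer would, in place of code of your own. Each camera call takes 0.05 s, during which the arm holds its last target. There are 200 camera calls.

## Working session

There is one attempt and no reset: what is moved stays moved. The work goes in short steps, Python scripts to look and compute and a tool call to move; the robot and the scene stay as the last step left them, time stands still between calls to the robot, and variables do not carry over. Pictures are saved under pics/ and viewed, at most 10 in all, crops included, and the job is handed in when it is done.

Besides the shell and the picture viewer there is one more tool, called after "Emit:" by a JSON object that holds its "op" and its "data". step_arm: Moves the arm, as the interface text tells. Its arguments: {"type":"object","properties":{"plan":{"type":"array","items":{"type":"number"}},"hand":{"type":"number"},"newtons":{"type":"number"}},"required":["plan"]}

```bash
mkdir -p pics
cat > h.py <<'E'
import numpy as np, cv2
from scipy.spatial.transform import Rotation as R
from workcell import sensors, viewer, env
def camR(f):
    a=np.array(f["attitude"],float)
    if a.shape==(3,3): return a
    if a.size==4: return R.from_quat(a).as_matrix()
    return R.from_euler('xyz',a,degrees=True).as_matrix()
def ray(f,px):
    d=np.array([(px[0]-f["cx"])/f["fx"],(px[1]-f["cy"])/f["fy"],1.])
    return np.array(f["position"],float),camR(f)@d
def atz(f,px,z):
    o,d=ray(f,px); return o+d*(z-o[2])/d[2]
def proj(f,p):
    c=camR(f).T@(np.array(p,float)-np.array(f["position"])); return [f["cx"]+f["fx"]*c[0]/c[2],f["cy"]+f["fy"]*c[1]/c[2]]
def tri(obs):
    A=np.zeros((3,3));b=np.zeros(3)
    for f,px in obs:
        o,d=ray(f,px); d=d/np.linalg.norm(d); P=np.eye(3)-np.outer(d,d); A+=P;b+=P@o
    x=np.linalg.solve(A,b); return x,[np.linalg.norm(np.cross(x-ray(f,p)[0],ray(f,p)[1]/np.linalg.norm(ray(f,p)[1]))) for f,p in obs]
def save(f,n): cv2.imwrite("pics/"+n,cv2.cvtColor(f["img"],cv2.COLOR_RGB2BGR))
E
python3 - <<'E'
from h import *
np.set_printoptions(precision=1,suppress=True)
s=sensors.state(); print(s)
F={n:viewer.grab_frame(n) for n in("side","top")}
for n,f in F.items():
    save(f,n+"0.png"); print(n,f["position"],f["attitude"],f["fx"],f["cx"],f["cy"])
    for t in("case","lid_handle","lid_hinge","pocket_wide","vial_white_mid","vial_redcap_mid","weight","soil_tin"):
        print(t,[(np.round(d["location"],1).tolist(),round(d["score"],2)) for d in viewer.pinpoint(t,f)][:5])
a=np.vstack([F["top"]["img"],F["side"]["img"]]); cv2.imwrite("pics/both0.png",cv2.cvtColor(cv2.resize(a,(480,600)),cv2.COLOR_RGB2BGR))
E
```

```text
{'time_s': 0.0, 'qpos': array([-64.9,  18.4,  89.7,  -0. ,  72. ,  -1.1]), 'qvel': array([ 0. , -0.1, -0. , -0.1,  0. , -0. ]), 'effort': array([  0. , -41.2, -23.2,   0.1,   0. ,  -0. ]), 'ee_pos': array([ 253.9, -515.3,  227.1]), 'ee_rot': array([-179.9,   -0. ,   26.2]), 'force': array([-0.1,  0.7, -0.1]), 'torque': array([-0. ,  0. ,  0.1]), 'gripper_force': 0.0, 'gripper_width': 91.27747961343108}
side [-417.2   82.2  850. ] [-128.9    0.7  -98.8] 431.76743972519057 321.90079832191145 199.51004373267685
case [([253.5, 218.7], 0.63)]
lid_handle [([243.6, 223.9], 0.86)]
lid_hinge [([257.2, 179.1], 0.91), ([224.6, 230.5], 0.6)]
pocket_wide [([224.8, 230.4], 0.93)]
vial_white_mid [([387.1, 217.4], 0.62), ([383.0, 205.2], 0.59)]
vial_redcap_mid [([418.1, 230.5], 0.75), ([429.6, 216.3], 0.72), ([441.7, 232.8], 0.7)]
weight [([428.5, 218.9], 0.74)]
soil_tin [([396.9, 186.7], 0.61)]
top [ 292.7  -32.9 1224.8] [-168.5   -0.1  -94. ] 460.3644862561545 316.8418841965173 198.7825584718829
case [([243.0, 197.7], 0.88)]
lid_handle [([229.9, 238.0], 0.72)]
lid_hinge [([240.5, 163.4], 0.82)]
pocket_wide [([207.9, 209.8], 0.96)]
vial_white_mid [([385.2, 191.8], 0.76), ([387.8, 219.4], 0.71)]
vial_redcap_mid [([414.1, 241.4], 0.53), ([432.7, 220.7], 0.46), ([439.0, 246.5], 0.44)]
weight [([379.8, 152.7], 0.46)]
soil_tin [([408.0, 156.0], 0.76)]
```

Run:
```python
import cv2
a=cv2.imread("pics/top0.png")[110:290,150:480];b=cv2.imread("pics/side0.png")[130:280,150:480]
import numpy as np
cv2.imwrite("pics/c0.png",cv2.resize(np.vstack([a,b]),None,fx=1.8,fy=1.8,interpolation=cv2.INTER_CUBIC))
from h import *
```

```text
(no output)
```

View pics/c0.png

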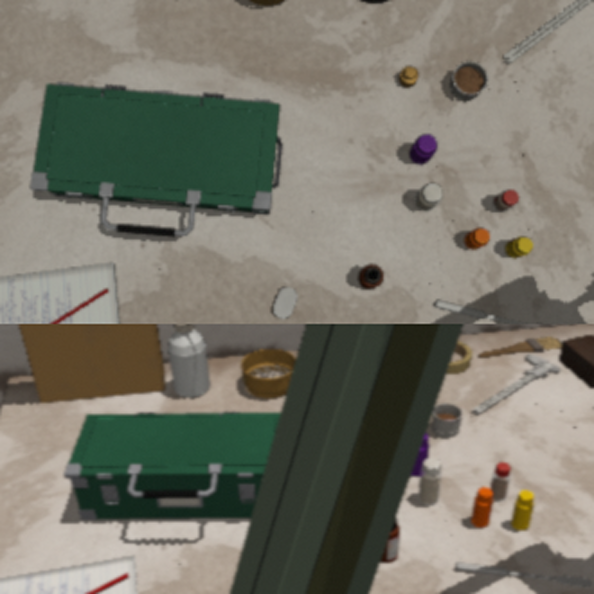

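The crop shows the green case at left. In the top view, the white-capped vial is at about (389,218) and its purple look-alike at (385,192). The red-capped vial is at (432,220), its orange look-alike at (416,242) and the yellow one at (439,246). The brass weight is near (377,152) and the soil tin near (410,155).

I choose the white vial at (388,219) and the red vial at (432,220).

Run:
```python
from h import *
np.set_printoptions(precision=1,suppress=True)
F={n:viewer.grab_frame(n) for n in("side","top")}
t,s=F["top"],F["side"]
def best(n,f,near=None):
    L=viewer.pinpoint(n,f)
    if near: L=sorted(L,key=lambda d:np.hypot(*(np.array(d["location"])-near)))
    return L[0]["location"]
for n,nt,ns,z in(("vial_white_mid",(388,219),(387,217),38.5),("vial_redcap_mid",(432,220),(429,217),32.5),("vial_redcap_mid",(414,241),(418,230),32.5),("vial_redcap_mid",(439,246),(442,233),32.5),("vial_white_mid",(385,192),(383,205),38.5)):
    a,b=best(n,t,nt),best(n,s,ns); print(n,nt,tri([(t,a),(s,b)]),atz(t,a,z),atz(s,b,z))
for n,z in(("case",0),("lid_handle",97.5),("lid_hinge",94),("pocket_wide",6),("pocket_narrow",6),("weight",0),("soil_tin",0)):
    try:
        a=best(n,t); print(n,a,atz(t,a,z)); b=best(n,s); print('  side',b,atz(s,b,z))
    except Exception as e: print(n,e)
hsv=cv2.cvtColor(t["img"],cv2.COLOR_RGB2HSV); m=cv2.inRange(hsv,(60,90,30),(95,255,255))
c=max(cv2.findContours(m,0,2)[0],key=cv2.contourArea); P=np.array([atz(t,p[0],98)[:2] for p in c],np.float32)
r=cv2.minAreaRect(P); print(r); print(cv2.boxPoints(r))
hs=cv2.inRange(t["img"][225:250,205:255],(0,0,0),(45,45,45)); q=cv2.findContours(hs,0,2)[0]
q=max(q,key=cv2.contourArea); Q=np.array([atz(t,p[0]+[205,225],98)[:2] for p in q],np.float32); print("bar",cv2.minAreaRect(Q))
```

```text
vial_white_mid (388, 219) (array([ 465.6, -235. ,   40.8]), [np.float64(5.021280742031801), np.float64(5.021280742031808)]) [ 464.9 -240.4   38.5] [ 468.4 -230.8   38.5]
vial_redcap_mid (432, 220) (array([ 452.6, -349.1,   24.9]), [np.float64(0.43777830434122456), np.float64(0.4377783043413422)]) [ 451.5 -347.6   32.5] [ 444.7 -344.7   32.5]
vial_redcap_mid (414, 241) (array([ 416.4, -300.9,   26.8]), [np.float64(6.188678433325129), np.float64(6.188678433325078)]) [ 417.4 -293.5   32.5] [ 410.1 -304.5   32.5]
vial_redcap_mid (439, 246) (array([ 368.3, -349.9,   50.3]), [np.float64(0.160122330209267), np.float64(0.16012233020945804)]) [ 369.5 -354.9   32.5] [ 385.8 -359.4   32.5]
vial_white_mid (385, 192) (array([ 540.4, -233.2,   45.1]), [np.float64(3.5883909871986774), np.float64(3.5883909871986606)]) [ 541.1 -237.9   38.5] [ 548.4 -232.1   38.5]
case [241.7, 197.8] [557.4 151.4   0. ]
  side [252.7, 219.7] [565.6 150.    0. ]
lid_handle [231.8, 237.6] [438.3 164.7  97.5]
  side [241.0, 222.2] [448.1 172.8  97.5]
lid_hinge [241.2, 163.1] [627.4 135.1  94. ]
  side [256.0, 179.1] [638.5 127.5  94. ]
pocket_wide [203.2, 208.4] [534.2 254.8   6. ]
  side [222.7, 232.6] [517.1 235.8   6. ]
pocket_narrow [244.3, 215.6] [506.9 145.3   6. ]
  side [258.4, 231.8] [503.5 134.9   6. ]
weight [376.0, 153.2] [ 657.8 -224.5    0. ]
weight list index out of range
soil_tin [406.9, 158.4] [ 637.  -308.3    0. ]
  side [397.3, 185.9] [ 653.7 -319.7    0. ]
((553.8680419921875, 148.22390747070312), (328.8597412109375, 154.2328338623047), 81.0453109741211)
[[452.1  -2.2]
 [604.5 -26.2]
 [655.6 298.6]
 [503.3 322.7]]
bar ((438.25640869140625, 167.69778442382812), (76.9878921508789, 9.176496505737305), 81.24871826171875)
```

Emit:
{"op": "step_arm", "data": {"plan": [1,-1.1,0,0,0,0,2.3,-2.6,0,0,0,0,2.3,-2.6,0,0,0,0,2.3,-2.6,0,0,0,0,2.3,-2.6,0,0,0,0], "hand": 5, "newtons": 15}}

```text
time_s: 2.62
ee_pos: [294.9, -366.2, 227.9]
ee_rot: [180.0, -0.0, 26.2]
force: [1.0, 0.1, 0.1]
gripper_width: 60.9
gripper_force: 0.0
```

Emit:
{"op": "step_arm", "data": {"plan": [2.3,-2.6,0,0,0,0,2.3,-2.6,0,0,0,0,2.3,-2.6,0,0,0,0,2.3,-2.6,0,0,0,0,2.3,-2.6,0,0,0,0]}}

```text
time_s: 3.03
ee_pos: [340.6, -198.6, 228.2]
ee_rot: [180.0, -0.0, 26.2]
force: [1.2, -0.1, 0.9]
gripper_width: 50.2
gripper_force: 0.0
```

Emit:
{"op": "step_arm", "data": {"plan": [2.3,-2.6,0,0,0,0,2.3,-2.6,0,0,0,0,2.3,-2.6,0,0,0,0,2.3,-2.6,0,0,0,0,2.3,-2.6,0,0,0,0]}}

```text
time_s: 3.45
ee_pos: [386.3, -31.0, 228.3]
ee_rot: [180.0, -0.1, 26.2]
force: [1.4, -1.1, 0.4]
gripper_width: 50.4
gripper_force: 0.0
```

Emit:
{"op": "step_arm", "data": {"plan": [2.3,-2.6,0,0,0,0,2.3,-2.6,0,0,0,0,2.3,-2.6,0,0,0,0,2.3,-2.6,0,0,0,0,2.3,-2.6,0,0,0,0]}}

```text
time_s: 3.87
ee_pos: [432.0, 136.6, 228.1]
ee_rot: [180.0, -0.0, 26.3]
force: [0.6, -0.8, -0.7]
gripper_width: 49.6
gripper_force: 0.0
```

Emit:
{"op": "step_arm", "data": {"plan": [1.9,-2.4,0,0,0,0,0,0,0,0,0,-0.12,0,0,0,0,0,-0.12,0,0,0,0,0,-0.12,0,0,0,0,0,-0.12]}}

```text
time_s: 4.28
ee_pos: [438.3, 165.1, 227.9]
ee_rot: [180.0, 0.0, 54.1]
force: [0.1, -0.3, -0.1]
gripper_width: 50.5
gripper_force: 0.0
```

Emit:
{"op": "step_arm", "data": {"plan": [0,0,0,0,0,-0.12,0,0,0,0,0,-0.12,0,0,0,0,0,-0.12,0,0,0,0,0,-0.116,0,0,0,0,0,0]}}

```text
time_s: 4.7
ee_pos: [438.3, 164.7, 228.0]
ee_rot: [180.0, 0.0, 81.1]
force: [0.0, -0.1, -0.9]
gripper_width: 49.9
gripper_force: 0.0
```

Run:
```python
from h import *
np.set_printoptions(precision=2,suppress=True)
s=sensors.state(); print(s["time_s"],s["ee_pos"],s["ee_rot"],s["qpos"])
w=viewer.grab_frame("wrist"); save(w,"w1.png"); print(w["position"],w["attitude"],w["fx"])
for t in("lid_handle","lid_hinge"): print(t,[(d["location"],d["score"],atz(w,d["location"],97.5)) for d in viewer.pinpoint(t,w)])
```

```text
4.7 [438.31 164.69 228.  ] [179.99   0.    81.11] [ 19.19   8.65 102.76  -0.    68.58  28.08]
[450.05 243.02 383.7 ] [163.8   -0.08  -8.92] 359.03653084780666
lid_handle [([322.4, 190.1], 0.63, array([438.37, 166.59,  97.5 ]))]
lid_hinge [([559.3, 188.1], 0.95, array([631.7 , 137.92,  97.5 ]))]
```

View pics/w1.png

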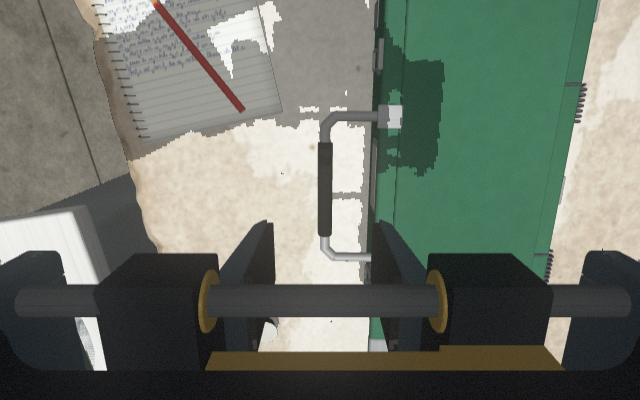

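The wrist view shows the black handle bar upright at (325,190), midway between the fingers and parallel to them, with the lid edge at column 375. I'll go down and pinch it.

Emit:
{"op": "step_arm", "data": {"plan": [0.2,0.15,3,0,0,0,0,0,3.5,0,0,0,0,0,3.5,0,0,0,0,0,2.5,0,0,0,0,0,1,0,0,0]}}

```text
time_s: 5.27
ee_pos: [437.7, 165.6, 89.5]
ee_rot: [-179.7, 0.2, 80.9]
force: [0.2, 0.1, 0.1]
gripper_width: 50.2
gripper_force: 0.0
```

Emit:
{"op": "step_arm", "data": {"plan": [0,0,0,0,0,0,0,0,0,0,0,0,0,0,0,0,0,0,0,0,0,0,0,0,0,0,0,0,0,0], "hand": 0.6, "newtons": 10}}

```text
time_s: 5.68
ee_pos: [441.0, 166.7, 94.1]
ee_rot: [179.9, -0.1, 81.0]
force: [0.5, -0.2, 0.5]
gripper_width: 19.6
gripper_force: 0.0
```

Emit:
{"op": "step_arm", "data": {"plan": [0,0,0,0,0,0,0,0,0,0,0,0,0,0,0,0,0,0]}}

```text
time_s: 5.93
ee_pos: [440.3, 166.6, 93.5]
ee_rot: [180.0, -0.0, 81.0]
force: [-0.2, 0.7, 2.5]
gripper_width: 11.6
gripper_force: 10.0
```

```bash
python3 -c "
import numpy as np
t=np.radians(np.arange(0,85,4)); x=-194*np.cos(t)+3.5*np.sin(t); z=194*np.sin(t)+3.5*np.cos(t)
print(np.round(np.c_[np.diff(x),-np.diff(z)]/10,2).tolist())"
```

```text
[[0.07, -1.35], [0.17, -1.34], [0.26, -1.33], [0.35, -1.31], [0.44, -1.28], [0.53, -1.25], [0.62, -1.21], [0.7, -1.16], [0.78, -1.11], [0.85, -1.05], [0.92, -0.99], [0.99, -0.92], [1.05, -0.85], [1.11, -0.78], [1.16, -0.7], [1.21, -0.61], [1.25, -0.53], [1.28, -0.44], [1.31, -0.35], [1.33, -0.26], [1.34, -0.16]]
```

Emit:
{"op": "step_arm", "data": {"plan": [0,0.07,-1.35,0,0,0,0,0.17,-1.34,0,0,0,0,0.26,-1.33,0,0,0,0,0.35,-1.31,0,0,0,0,0.44,-1.28,0,0,0]}}

```text
time_s: 6.35
ee_pos: [452.3, 164.6, 159.3]
ee_rot: [-179.9, -0.0, 81.0]
force: [-0.6, 1.1, -2.8]
gripper_width: 11.4
gripper_force: 10.0
```

Emit:
{"op": "step_arm", "data": {"plan": [0,0.53,-1.25,0,0,0,0,0.62,-1.21,0,0,0,0,0.7,-1.16,0,0,0,0,0.78,-1.11,0,0,0,0,0.85,-1.05,0,0,0]}}

```text
time_s: 6.77
ee_pos: [484.3, 159.5, 217.2]
ee_rot: [-179.6, -0.0, 81.0]
force: [-8.3, 2.7, 4.2]
gripper_width: 11.9
gripper_force: 10.0
```

Emit:
{"op": "step_arm", "data": {"plan": [0,0.92,-0.99,0,0,0,0,0.99,-0.92,0,0,0,0,1.05,-0.85,0,0,0,0,1.11,-0.78,0,0,0,0,1.16,-0.7,0,0,0]}}

```text
time_s: 7.18
ee_pos: [537.4, 151.1, 261.1]
ee_rot: [-179.8, -0.0, 81.0]
force: [-4.5, 0.8, 5.9]
gripper_width: 11.7
gripper_force: 10.0
```

Emit:
{"op": "step_arm", "data": {"plan": [0,1.21,-0.61,0,0,0,0,1.25,-0.53,0,0,0,0,1.28,-0.44,0,0,0,0,1.31,-0.35,0,0,0,0,0,0,0,0,0]}}

```text
time_s: 7.6
ee_pos: [591.7, 142.5, 280.2]
ee_rot: [179.7, -0.1, 81.0]
force: [0.3, 0.1, 5.4]
gripper_width: 11.8
gripper_force: 10.0
```

Emit:
{"op": "step_arm", "data": {"plan": [0,0,0,0,0,0,0,0,0,0,0,0,0,0,0,0,0,0,0,0.3,-3.5,0,0,0,0,0,-4,0,0,0], "hand": 6}}

```text
time_s: 8.02
ee_pos: [589.8, 142.0, 350.2]
ee_rot: [-179.5, 0.2, 81.0]
force: [1.5, -0.0, 0.3]
gripper_width: 41.8
gripper_force: 0.0
```

Emit:
{"op": "step_arm", "data": {"plan": [0,-4,0,0,0,0,0,-4,0,0,0,0,0,-4,0,0,0,0,0,0,0,0,0,0,0,0,0,0,0,0]}}

```text
time_s: 8.43
ee_pos: [471.1, 161.4, 353.9]
ee_rot: [180.0, -0.0, 81.1]
force: [0.5, 1.6, 0.1]
gripper_width: 60.0
gripper_force: 0.0
```

Run:
```python
from h import *
np.set_printoptions(precision=2,suppress=True)
s=sensors.state(); print(s["time_s"],s["ee_pos"],s["ee_rot"],s["qpos"])
F={n:viewer.grab_frame(n) for n in("top","side","wrist")}
for n,f in F.items():
    for t,z in(("case",0),("lid_handle",288),("lid_hinge",94),("pocket_wide",6),("pocket_narrow",6)):
        print(n,t,[(np.round(d["location"],1).tolist(),round(d["score"],2),atz(f,d["location"],z)[:2].tolist()) for d in viewer.pinpoint(t,f)[:2]])
t=F["top"]["img"];s=F["side"]["img"]
cv2.imwrite("pics/c2.png",cv2.cvtColor(np.vstack([cv2.resize(t[100:280,150:480],None,fx=1.6,fy=1.6),cv2.resize(s[110:280,150:480],None,fx=1.6,fy=1.6)]),cv2.COLOR_RGB2BGR))
```

```text
8.4333 [471.13 161.36 353.94] [179.98  -0.    81.11] [17.59  8.07 85.43 -0.01 86.48 26.48]
top case [([244.2, 198.7], 0.71, [554.4592837557743, 144.6897138733321])]
top lid_handle [([224.4, 134.5], 0.9, [635.7717835317378, 139.75927725155768])]
top lid_hinge [([237.6, 161.5], 0.72, [632.2235964873099, 144.12535658382387])]
top pocket_wide [([208.4, 207.5], 0.68, [535.7008287778835, 240.80175695693202])]
top pocket_narrow [([246.1, 214.2], 0.76, [510.40410550366727, 140.3622588055547])]
side case []
side lid_handle []
side lid_hinge []
side pocket_wide [([222.7, 231.0], 0.97, [523.9074997306261, 236.0030201038516])]
side pocket_narrow []
wrist case [([380.9, 153.3], 0.76, [555.5331731695762, 144.1673538656671])]
wrist lid_handle [([572.1, 221.2], 0.85, [634.6271917341555, 133.9242885375633])]
wrist lid_hinge [([458.7, 161.5], 0.87, [631.5451860196343, 137.8594193314666])]
wrist pocket_wide [([354.8, 87.8], 0.92, [529.9946651871007, 238.70005177620953]), ([384.4, 152.2], 0.64, [559.7523229930496, 146.068420400241])]
wrist pocket_narrow [([351.5, 167.8], 0.75, [510.9572921554062, 131.1785957698096])]
```

View pics/c2.png

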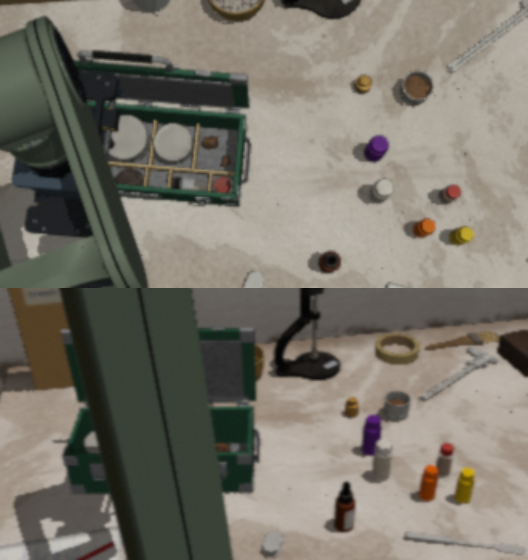

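Top view: the lid stands open with its handle at (224,134), and the dividers and tins are visible. The vials, weight and tin haven't moved. Next is the white-capped vial.

Emit:
{"op": "step_arm", "data": {"plan": [-2,0.3,0,0,0,0,-3.9,0.55,0,0,0,0,-3.9,0.55,0,0,0,0,-3.9,0.55,0,0,0,0,-3.9,0.55,0,0,0,0], "hand": 6.5}}

```text
time_s: 9.75
ee_pos: [470.0, -18.0, 353.7]
ee_rot: [180.0, 0.0, 81.1]
force: [1.3, -0.2, 0.9]
gripper_width: 64.9
gripper_force: 0.0
```

Emit:
{"op": "step_arm", "data": {"plan": [-3.9,0.6,0,0,0,0,-3.9,0.6,0,0,0,0,-3.9,0.6,0,0,0,0,-3.9,0.6,0,0,0,0,-3.9,0.6,0,0,0,0]}}

```text
time_s: 10.17
ee_pos: [469.1, -215.7, 353.8]
ee_rot: [180.0, 0.0, 81.0]
force: [1.3, 0.1, -1.1]
gripper_width: 65.0
gripper_force: 0.0
```

Emit:
{"op": "step_arm", "data": {"plan": [-2.2,0.3,0,0,0,0,0,0,1.2,0,0,-0.12,0,0,1.2,0,0,-0.12,0,0,1.2,0,0,-0.12,0,0,1.2,0,0,-0.12]}}

```text
time_s: 10.58
ee_pos: [469.0, -236.4, 305.0]
ee_rot: [180.0, 0.0, 108.8]
force: [-0.2, -0.4, 0.1]
gripper_width: 64.8
gripper_force: 0.0
```

Emit:
{"op": "step_arm", "data": {"plan": [0,0,1.2,0,0,-0.12,0,0,1.2,0,0,-0.12,0,0,1.2,0,0,-0.12,0,0,1.2,0,0,-0.12,0,0,1.2,0,0,-0.12]}}

```text
time_s: 11.0
ee_pos: [469.1, -236.0, 245.1]
ee_rot: [180.0, 0.0, 143.2]
force: [0.3, -0.6, 0.2]
gripper_width: 65.1
gripper_force: 0.0
```

Emit:
{"op": "step_arm", "data": {"plan": [0,0,1.2,0,0,-0.12,0,0,1.2,0,0,-0.12,0,0,1.2,0,0,-0.12,0,0,1,0,0,-0.12,0,0,0,0,0,0]}}

```text
time_s: 11.42
ee_pos: [468.0, -235.5, 197.6]
ee_rot: [179.9, -0.2, 170.5]
force: [-0.4, -0.5, -0.0]
gripper_width: 65.0
gripper_force: 0.0
```

Run:
```python
from h import *
np.set_printoptions(precision=2,suppress=True)
s=sensors.state(); print(s["time_s"],s["ee_pos"],s["ee_rot"],s["qpos"])
w=viewer.grab_frame("wrist"); save(w,"w3.png"); print(w["position"],w["attitude"])
T=viewer.grab_frame("top");S=viewer.grab_frame("side")
for f,n in((w,"w"),(T,"top"),(S,"side")):
  for t,z in(("vial_white_mid",38.5),("vial_redcap_mid",32.5)):
    print(n,t,[(np.round(d["location"],1).tolist(),round(d["score"],2),atz(f,d["location"],z)[:2]) for d in viewer.pinpoint(t,f)])
```

```text
11.4167 [ 467.97 -235.45  197.61] [179.93  -0.22 170.5 ] [ -27.96   15.11   98.86   -0.     66.27 -108.46]
[ 390.19 -222.4   353.63] [163.96  -0.06  80.47]
w vial_white_mid [([336.7, 254.3], 0.8, array([ 538.24, -233.12])), ([322.2, 181.1], 0.78, array([ 464.93, -234.87]))]
w vial_redcap_mid [([242.3, 124.4], 0.81, array([ 404.18, -295.9 ])), ([171.1, 118.8], 0.76, array([ 389.16, -356.27])), ([203.0, 192.4], 0.56, array([ 458.65, -345.85]))]
top vial_white_mid [([376.2, 154.8], 0.6, array([ 641.81, -218.59]))]
top vial_redcap_mid [([429.9, 221.4], 0.65, array([ 453.21, -342.51]))]
side vial_white_mid [([381.7, 204.1], 0.81, array([ 527.22, -231.  ])), ([390.4, 218.8], 0.72, array([ 459.74, -238.3 ]))]
side vial_redcap_mid [([416.7, 229.1], 0.76, array([ 412.48, -300.44])), ([443.6, 234.0], 0.74, array([ 381.47, -366.25])), ([431.7, 217.9], 0.45, array([ 450.35, -357.42]))]
```

View pics/w3.png

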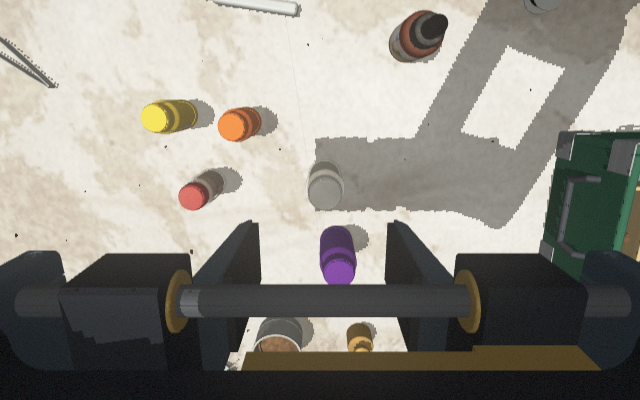

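The wrist view shows the white-capped vial centred at about (325,185), with its cap top at (324,193). The purple look-alike is at (338,255), the red cap top at (193,197), orange at (238,125) and yellow at (158,117).

Run:
```python
from h import *
w=viewer.grab_frame("wrist")
# white cap circle
g=w["img"]
for name,c,z in(("white",(324,193),77),("red",(193,197),65)):
    x,y=c; r=28; crop=g[y-r:y+r,x-r:x+r]
    cv2.imwrite(f"pics/crop_{name}.png",cv2.cvtColor(cv2.resize(crop,None,fx=5,fy=5,interpolation=cv2.INTER_CUBIC),cv2.COLOR_RGB2BGR))
    print(name,atz(w,c,z), proj(w,[*atz(w,c,z)[:2],0]))
a=np.hstack([cv2.imread("pics/crop_white.png"),cv2.imread("pics/crop_red.png")]); cv2.imwrite("pics/c4.png",a)
```

```text
white [ 468.1981381  -234.63911068   77.        ] [np.float64(323.7317735693234), np.float64(172.4154284799207)]
red [ 456.42031308 -344.71313689   65.        ] [np.float64(215.14309868463704), np.float64(179.03482886226203)]
```

View pics/c4.png

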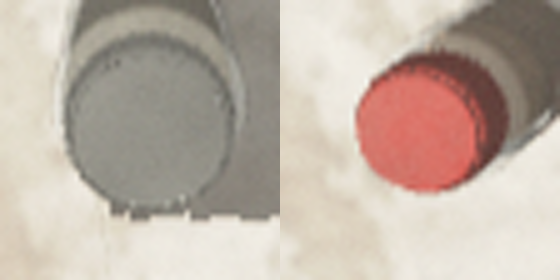

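Emit:
{"op": "step_arm", "data": {"plan": [0.28,0.16,3,0,0,-0.008,0,0,4,0,0,0,0,0,4,0,0,0,0,0,3,0,0,0,0,0,1.15,0,0,0]}}

```text
time_s: 12.33
ee_pos: [463.9, -232.6, 44.1]
ee_rot: [179.9, -0.4, 170.8]
force: [-0.5, -0.2, -0.1]
gripper_width: 64.9
gripper_force: 0.0
```

Emit:
{"op": "step_arm", "data": {"plan": [0,0,0,0,0,0,0,0,0,0,0,0,0,0,0,0,0,0,0,0,0,0,0,0,0,0,0,0,0,0], "hand": 2.5, "newtons": 15}}

```text
time_s: 12.75
ee_pos: [467.5, -234.5, 49.5]
ee_rot: [-179.9, 0.2, 170.8]
force: [0.3, 1.2, -0.1]
gripper_width: 34.4
gripper_force: 0.3
```

Emit:
{"op": "step_arm", "data": {"plan": [0,0,-0.5,0,0,0,0,0,-2,0,0,0,0,0,-3.8,0,0,0,0,0,-3.8,0,0,0,0,0,-3.8,0,0,0]}}

```text
time_s: 13.17
ee_pos: [466.1, -233.8, 189.3]
ee_rot: [-180.0, 0.0, 170.8]
force: [1.5, 0.1, 0.3]
gripper_width: 32.9
gripper_force: 15.0
```

Emit:
{"op": "step_arm", "data": {"plan": [0,0,-3.8,0,0,0,0,0,0,0,0,0,0,0,0,0,0,0]}}

```text
time_s: 13.42
ee_pos: [467.6, -234.5, 228.2]
ee_rot: [-179.9, 0.4, 170.8]
force: [-0.4, -0.1, -2.1]
gripper_width: 33.0
gripper_force: 15.0
```

Run:
```python
from h import *
s=sensors.state(); print(s["time_s"],s["ee_pos"],s["ee_rot"],s["gripper_width"],s["gripper_force"])
w=viewer.grab_frame("wrist"); save(w,"w5.png"); print(w["position"],w["attitude"]); print(proj(w,s["ee_pos"]))
for z in (235,): print([(d["location"],d["score"],atz(w,d["location"],s["ee_pos"][2]-7.5)) for d in viewer.pinpoint("vial_white_mid",w)])
```

```text
13.4167 [ 467.57574854 -234.52729199  228.15272606] [-179.87103703    0.36286621  170.84553068] 33.0449291114237 14.99869555234909
[ 388.22624625 -221.16524516  383.3633172 ] [1.63373958e+02 1.33226477e-01 8.08154331e+01]
[np.float64(322.1659679941842), np.float64(265.2432011891843)]
[([321.7, 253.5], 0.91, array([ 465.00700471, -234.37015895,  220.65272606]))]
```

View pics/w5.png

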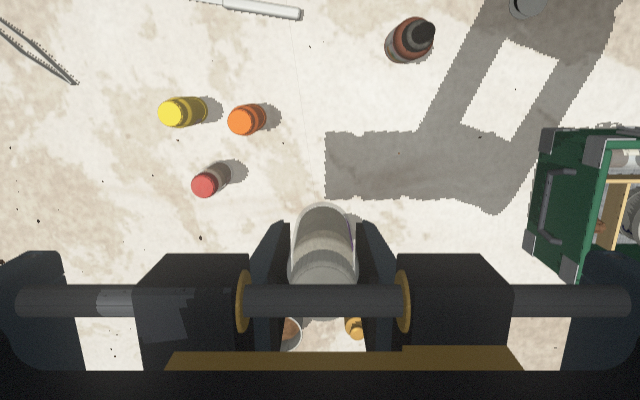

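White vial is held, upright between the fingers at (323,250). The red and orange vials are undisturbed. Now to hover over the wide pocket.

Emit:
{"op": "step_arm", "data": {"plan": [0.1,1.8,0,0,0,0,0.1,3.6,0,0,0,0,0.1,3.6,0,0,0,0,0.1,3.6,0,0,0,0,0.1,3.6,0,0,0,0]}}

```text
time_s: 13.93
ee_pos: [486.1, -71.6, 222.9]
ee_rot: [180.0, -0.3, 170.8]
force: [0.5, -0.4, 0.0]
gripper_width: 33.4
gripper_force: 15.0
```

Emit:
{"op": "step_arm", "data": {"plan": [0.1,3.6,0,0,0,0,0.1,3.6,0,0,0,0,0.1,3.6,0,0,0,0,0.1,3.6,0,0,0,0,0.1,3.6,0,0,0,0]}}

```text
time_s: 14.35
ee_pos: [509.8, 106.8, 222.9]
ee_rot: [-179.9, -0.2, 170.8]
force: [0.2, 0.5, -0.9]
gripper_width: 33.5
gripper_force: 15.0
```

Emit:
{"op": "step_arm", "data": {"plan": [0.1,3.6,0,0,0,0,0.1,3.6,0,0,0,0,0,3.6,0,0,0,0,0,2.6,0,0,0,0,0,0,0,0,0,0]}}

```text
time_s: 14.77
ee_pos: [530.0, 242.2, 222.2]
ee_rot: [180.0, -0.2, 171.1]
force: [0.7, 0.4, -0.8]
gripper_width: 33.1
gripper_force: 15.0
```

Emit:
{"op": "step_arm", "data": {"plan": [0,0,0,0,0,0,0,0,0,0,0,0,0,0,0,0,0,0,0,0,0,0,0,0]}}

```text
time_s: 15.1
ee_pos: [530.2, 236.6, 224.7]
ee_rot: [-180.0, -0.0, 170.8]
force: [-0.4, -0.1, -1.5]
gripper_width: 32.8
gripper_force: 15.0
```

Run:
```python
from h import *
np.set_printoptions(precision=2,suppress=True)
s=sensors.state(); print(s["time_s"],s["ee_pos"],s["ee_rot"],s["gripper_width"])
w=viewer.grab_frame("wrist"); save(w,"w6.png"); print(w["position"],w["attitude"]); print(proj(w,s["ee_pos"]))
print([(d["location"],d["score"],atz(w,d["location"],s["ee_pos"][2]-8)) for d in viewer.pinpoint("vial_white_mid",w)][:2])
for t,z in(("pocket_wide",6),("pocket_narrow",6),("case",0),("lid_hinge",94)): print(t,[(d["location"],d["score"],atz(w,d["location"],z)) for d in viewer.pinpoint(t,w)][:2])
im=w["img"][60:300,180:500]; cv2.imwrite("pics/c6.png",cv2.cvtColor(cv2.resize(im,None,fx=2.4,fy=2.4,interpolation=cv2.INTER_CUBIC),cv2.COLOR_RGB2BGR))
```

```text
15.1 [530.22 236.57 224.7 ] [-179.95   -0.04  170.76] 32.84052695141586
[451.95 249.66 380.44] [163.78   0.05  80.73]
[np.float64(322.16592960259777), np.float64(265.26850850136873)]
[([319.9, 254.9], 0.8, array([528.44, 235.7 , 216.7 ]))]
pocket_wide [([320.9, 167.4], 0.97, array([526.95, 235.33,   6.  ]))]
pocket_narrow [([224.2, 166.6], 0.6, array([509.61, 134.27,   6.  ]))]
case [([248.3, 206.2], 0.59, array([558.47, 148.29,   0.  ]))]
lid_hinge []
```

View pics/c6.png

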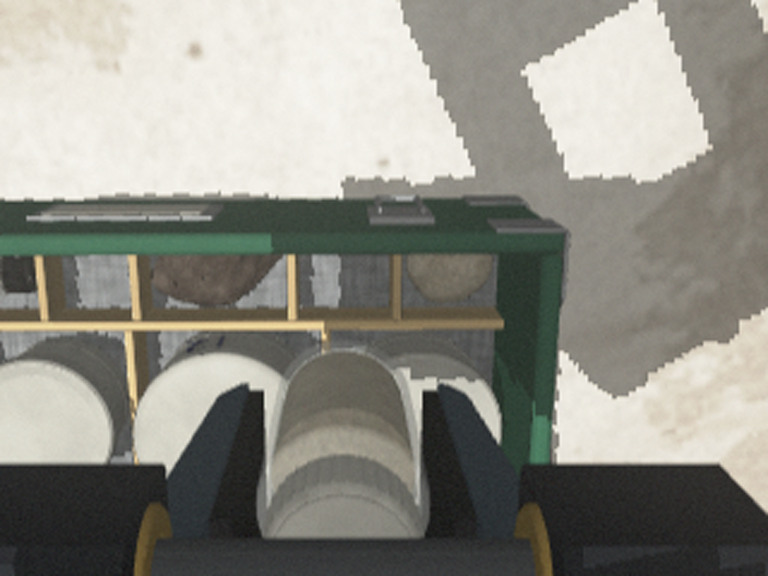

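Run:
```python
from h import *
np.set_printoptions(precision=2,suppress=True)
w=viewer.grab_frame("wrist")
def P(x,y): return (180+x/2.4,60+y/2.4)
c=np.radians(-9); ex=np.array([np.cos(c),np.sin(c)]); ey=np.array([-ex[1],ex[0]])
o=np.array([555.7,148.5])
for n,p,z in(("left div R",P(299,300),30),("right div L",P(391,300),30),("front edge of long div",P(345,320),30),("front edge @",P(450,320),30),("front edge @",P(100,322),30),("inner top front wall",P(380,253),90),("inner top front wall",P(100,253),90),("inner left wall",P(541,350),90)):
    q=atz(w,p,z)[:2]; print(n,q,(q-o)@ex,(q-o)@ey)
```

```text
left div R [537.98 218.09] -28.390996741866644 65.96042080016299
right div L [544.17 256.25] -28.24386836807639 104.61489946829629
front edge of long div [549.69 235.78] -19.5885511195131 85.26284927759866
front edge @ [556.81 279.62] -19.41953619761029 129.67736504404513
front edge @ [533.95 133.27] -19.10380050629488 -18.445105315562344
inner top front wall [511.36 253.92] -60.286446889076906 97.18353031786276
inner top front wall [495.98 159.14] -60.652085771259614 1.1696343158954323
inner left wall [555.02 305.05] -25.163124329707216 154.5169012517089
```

Crop (px = 180+x/2.4, 60+y/2.4): the pocket is free between the dividers at crop columns 299 and 391, with the vial right in line. The case walls and dividers agree with my frame to about 1 to 2 mm. Lowering with a 1.8 mm correction.

Emit:
{"op": "step_arm", "data": {"plan": [0,0.18,2,0,0,0,0,0,4,0,0,0,0,0,4,0,0,0,0,0,3,0,0,0,0,0,1,0,0,0]}}

```text
time_s: 15.87
ee_pos: [527.7, 238.3, 80.5]
ee_rot: [-179.7, -0.4, 170.8]
force: [-0.9, -0.4, -0.7]
gripper_width: 33.4
gripper_force: 15.0
```

Emit:
{"op": "step_arm", "data": {"plan": [0,0,0,0,0,0,0,0,0,0,0,0,0,0,0,0,0,0]}}

```text
time_s: 16.12
ee_pos: [532.5, 240.3, 87.3]
ee_rot: [179.9, 0.2, 170.8]
force: [-0.9, 1.2, -0.7]
gripper_width: 32.8
gripper_force: 15.0
```

Emit:
{"op": "step_arm", "data": {"plan": [0,0,0.6,0,0,0,0,0,0.6,0,0,0,0,0,0.6,0,0,0,0,0,0.6,0,0,0,0,0,0,0,0,0]}}

```text
time_s: 16.53
ee_pos: [530.0, 239.3, 60.1]
ee_rot: [-179.9, -0.1, 170.8]
force: [-0.8, 0.6, -1.6]
gripper_width: 33.0
gripper_force: 15.0
```

Emit:
{"op": "step_arm", "data": {"plan": [0,0,0.3,0,0,0,0,0,0.3,0,0,0,0,0,0.1,0,0,0,0,0,0,0,0,0,0,0,0,0,0,0]}}

```text
time_s: 16.95
ee_pos: [530.8, 239.7, 53.9]
ee_rot: [-180.0, -0.0, 170.8]
force: [-0.5, -0.6, -1.0]
gripper_width: 33.2
gripper_force: 15.0
```

Emit:
{"op": "step_arm", "data": {"plan": [0,0,0.1,0,0,0,0,0,0,0,0,0,0,0,0,0,0,0]}}

```text
time_s: 17.2
ee_pos: [530.8, 239.6, 53.1]
ee_rot: [180.0, 0.0, 170.8]
force: [0.7, 0.7, -1.9]
gripper_width: 33.0
gripper_force: 15.0
```

Emit:
{"op": "step_arm", "data": {"plan": [0,0,0.1,0,0,0,0,0,0,0,0,0,0,0,0,0,0,0]}}

```text
time_s: 17.45
ee_pos: [530.9, 239.7, 52.9]
ee_rot: [180.0, 0.0, 170.8]
force: [-1.3, -0.5, 5.4]
gripper_width: 33.1
gripper_force: 15.0
```

Emit:
{"op": "step_arm", "data": {"plan": [0,0,0.1,0,0,0,0,0,0,0,0,0,0,0,0,0,0,0]}}

```text
time_s: 17.7
ee_pos: [530.9, 239.8, 52.7]
ee_rot: [180.0, 0.1, 170.8]
force: [-3.0, -0.9, 11.6]
gripper_width: 33.2
gripper_force: 15.0
```

Emit:
{"op": "step_arm", "data": {"plan": [0,0,0.1,0,0,0,0,0,0,0,0,0,0,0,0,0,0,0]}}

```text
time_s: 17.95
ee_pos: [531.1, 239.8, 52.6]
ee_rot: [179.9, 0.1, 170.9]
force: [-3.5, -2.4, 16.3]
gripper_width: 33.4
gripper_force: 15.0
```

On the floor. Release and rise.

Emit:
{"op": "step_arm", "data": {"plan": [0,0,-0.2,0,0,0,0,0,0,0,0,0,0,0,0,0,0,0,0,0,0,0,0,0,0,0,-2,0,0,0], "hand": 5.5}}

```text
time_s: 18.37
ee_pos: [528.2, 238.4, 68.4]
ee_rot: [-179.7, -0.4, 170.8]
force: [-0.4, -0.1, -0.0]
gripper_width: 55.4
gripper_force: 0.0
```

Emit:
{"op": "step_arm", "data": {"plan": [0,0,-3,0,0,0,0,0,-4,0,0,0,0,0,-4,0,0,0,0,0,-4,0,0,0,0,0,0,0,0,0]}}

```text
time_s: 18.78
ee_pos: [534.6, 241.3, 230.4]
ee_rot: [179.5, 0.8, 170.8]
force: [1.3, 1.1, 1.1]
gripper_width: 55.0
gripper_force: 0.0
```

Emit:
{"op": "step_arm", "data": {"plan": [0,0,0,0,0,0,0,0,0,0,0,0]}}

```text
time_s: 18.95
ee_pos: [530.2, 239.3, 221.0]
ee_rot: [-179.9, -0.1, 170.8]
force: [-0.2, -0.5, -1.1]
gripper_width: 55.4
gripper_force: 0.0
```

Run:
```python
from h import *
np.set_printoptions(precision=2,suppress=True)
s=sensors.state(); print(s["time_s"],s["ee_pos"],s["ee_rot"],s["gripper_width"])
w=viewer.grab_frame("wrist"); 
print([(d["location"],d["score"],atz(w,d["location"],44.5)) for d in viewer.pinpoint("vial_white_mid",w)][:2])
for t,z in(("pocket_wide",6),("pocket_narrow",6)): print(t,[(d["location"],d["score"],atz(w,d["location"],z)) for d in viewer.pinpoint(t,w)][:2])
im=w["img"][60:300,180:500]; cv2.imwrite("pics/c7.png",cv2.cvtColor(cv2.resize(im,None,fx=2.4,fy=2.4,interpolation=cv2.INTER_CUBIC),cv2.COLOR_RGB2BGR))
```

```text
18.95 [530.2  239.35 221.01] [-179.94   -0.08  170.84] 55.43224020007525
[([320.3, 175.4], 0.68, array([525.92, 237.92,  44.5 ]))]
pocket_wide [([325.0, 170.3], 0.63, array([529.85, 242.02,   6.  ]))]
pocket_narrow [([219.3, 168.8], 0.88, array([510.54, 132.51,   6.  ]))]
```

View pics/c7.png

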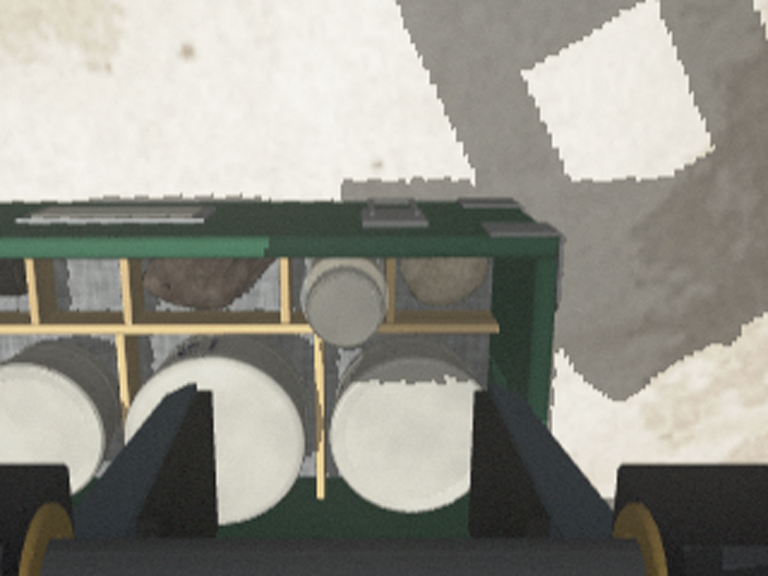

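White vial stands upright in its pocket, with its cap at crop (345,303) between the dividers at 285 and 391. The narrow pocket is free between crop columns 38 and 125. Now to the red one at (454,-345).

Emit:
{"op": "step_arm", "data": {"plan": [-0.1,-1.8,0,0,0,0,-0.1,-3.6,0,0,0,0,-0.1,-3.6,0,0,0,0,-0.1,-3.6,0,0,0,0,-0.1,-3.6,0,0,0,0]}}

```text
time_s: 19.57
ee_pos: [509.0, 77.5, 220.8]
ee_rot: [-180.0, -0.1, 170.9]
force: [-0.1, -0.9, 0.6]
gripper_width: 55.3
gripper_force: 0.0
```

Emit:
{"op": "step_arm", "data": {"plan": [-0.1,-3.6,0,0,0,0,-0.1,-3.6,0,0,0,0,-0.1,-3.6,0,0,0,0,-0.1,-3.6,0,0,0,0,-0.1,-3.6,0,0,0,0]}}

```text
time_s: 19.98
ee_pos: [485.3, -101.2, 221.1]
ee_rot: [180.0, -0.1, 170.9]
force: [0.6, -0.4, -0.9]
gripper_width: 54.9
gripper_force: 0.0
```

Emit:
{"op": "step_arm", "data": {"plan": [-0.1,-3.6,0,0,0,0,-0.1,-3.6,0,0,0,0,-0.1,-3.6,0,0,0,0,-0.1,-3.6,0,0,0,0,-0.1,-3.6,0,0,0,0]}}

```text
time_s: 20.4
ee_pos: [461.6, -279.7, 221.0]
ee_rot: [180.0, -0.1, 170.8]
force: [0.7, -0.6, 0.6]
gripper_width: 55.2
gripper_force: 0.0
```

Emit:
{"op": "step_arm", "data": {"plan": [-0.1,-3.6,0,0,0,0,0,-3.1,0,0,0,0,0,0,0.9,0,0,0,0,0,0.9,0,0,0,0,0,0,0,0,0]}}

```text
time_s: 20.82
ee_pos: [451.4, -342.9, 200.9]
ee_rot: [179.8, -0.3, 170.8]
force: [0.8, 1.1, -0.2]
gripper_width: 55.1
gripper_force: 0.0
```

Emit:
{"op": "step_arm", "data": {"plan": [0,0,0,0,0,0,0,0,0,0,0,0,0,0,0,0,0,0]}}

```text
time_s: 21.07
ee_pos: [453.3, -343.5, 204.5]
ee_rot: [-180.0, 0.0, 170.9]
force: [0.3, 0.7, -0.6]
gripper_width: 55.0
gripper_force: 0.0
```

Run:
```python
from h import *
np.set_printoptions(precision=2,suppress=True)
s=sensors.state(); print(s["time_s"],s["ee_pos"],s["ee_rot"],s["qpos"])
w=viewer.grab_frame("wrist")
print([(d["location"],d["score"],atz(w,d["location"],32.5)) for d in viewer.pinpoint("vial_redcap_mid",w)])
hsv=cv2.cvtColor(w["img"],cv2.COLOR_RGB2HSV); m=cv2.inRange(hsv,(0,120,150),(4,255,255))|cv2.inRange(hsv,(172,100,150),(180,255,255))
for c in cv2.findContours(m,0,2)[0]:
    if cv2.contourArea(c)>150:
        (x,y),r=cv2.minEnclosingCircle(c); print((x,y),r,cv2.contourArea(c),atz(w,(x,y),65))
im=w["img"][60:300,180:500]; cv2.imwrite("pics/c8.png",cv2.cvtColor(cv2.resize(im,None,fx=2.4,fy=2.4,interpolation=cv2.INTER_CUBIC),cv2.COLOR_RGB2BGR))
```

```text
21.0667 [ 453.31 -343.48  204.46] [-179.99    0.03  170.93] [ -38.31   18.63   92.67    0.     68.67 -119.25]
[([318.9, 184.2], 0.94, array([ 456.53, -347.33,   32.5 ])), ([298.3, 111.6], 0.84, array([ 387.95, -354.71,   32.5 ])), ([364.5, 119.8], 0.83, array([ 404.34, -297.5 ,   32.5 ]))]
```

View pics/c8.png

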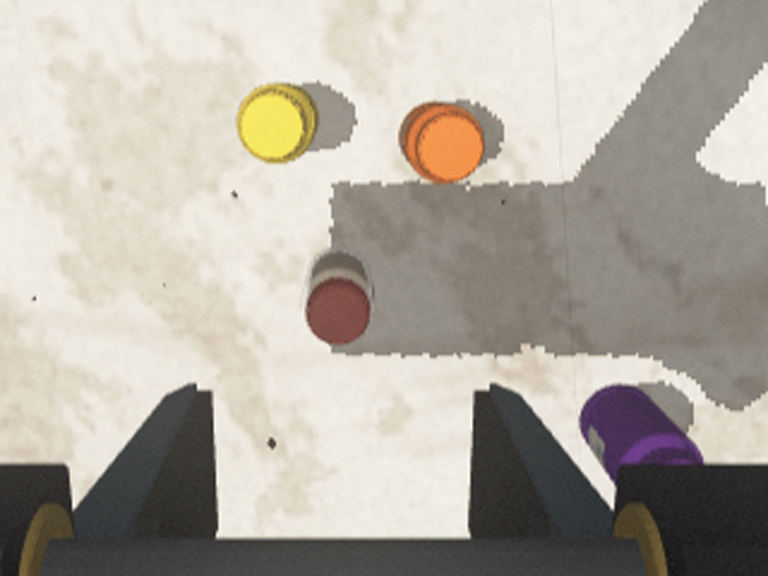

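Red cap top is at crop (338,311), i.e. px (320.8,189.6), between the open fingers. Orange is at crop (448,145) and yellow at (272,122), both clear.

Run:
```python
from h import *
w=viewer.grab_frame("wrist"); s=sensors.state(); print(s["ee_pos"],atz(w,(320.8,189.6),65))
R_=R.from_euler('xyz',s["ee_rot"],degrees=True); d=np.append(atz(w,(320.8,189.6),65)[:2],44)-s["ee_pos"]; print(R_.inv().apply(d))
```

```text
[ 453.22161428 -343.93665759  204.58618497] [ 453.40084619 -345.22908946   65.        ]
[ -0.24353741  -1.17269751 160.58701933]
```

Emit:
{"op": "step_arm", "data": {"plan": [0,-0.15,3,0,0,0,0,0,4,0,0,0,0,0,4,0,0,0,0,0,3.5,0,0,0,0,0,1.5,0,0,0]}}

```text
time_s: 21.63
ee_pos: [450.4, -343.8, 39.9]
ee_rot: [179.8, -0.4, 170.9]
force: [0.3, 0.1, 0.2]
gripper_width: 54.8
gripper_force: 0.0
```

Emit:
{"op": "step_arm", "data": {"plan": [0,0,0,0,0,0,0,0,0,0,0,0,0,0,0,0,0,0,0,0,0,0,0,0,0,0,0,0,0,0], "hand": 2, "newtons": 15}}

```text
time_s: 22.05
ee_pos: [453.7, -346.7, 46.0]
ee_rot: [-179.9, 0.2, 170.8]
force: [0.9, 1.0, 3.3]
gripper_width: 26.7
gripper_force: 15.0
```

Emit:
{"op": "step_arm", "data": {"plan": [0,0,0,0,0,0]}}

```text
time_s: 22.13
ee_pos: [453.8, -346.7, 46.0]
ee_rot: [-179.9, 0.2, 170.8]
force: [0.1, 0.6, 5.7]
gripper_width: 27.1
gripper_force: 15.0
```

Emit:
{"op": "step_arm", "data": {"plan": [0,0,-0.5,0,0,0,0,0,-2,0,0,0,0,0,-3.8,0,0,0,0,0,-3.8,0,0,0,0,0,-3.8,0,0,0]}}

```text
time_s: 22.55
ee_pos: [451.9, -345.5, 184.7]
ee_rot: [180.0, -0.1, 170.8]
force: [0.5, -1.0, -0.7]
gripper_width: 27.1
gripper_force: 15.0
```

Emit:
{"op": "step_arm", "data": {"plan": [0,0,-3.8,0,0,0,0,0,0,0,0,0,0,0,0,0,0,0]}}

```text
time_s: 22.8
ee_pos: [453.4, -346.6, 224.1]
ee_rot: [-179.8, 0.3, 170.8]
force: [-0.0, 0.3, -1.4]
gripper_width: 27.2
gripper_force: 15.0
```

Emit:
{"op": "step_arm", "data": {"plan": [0.1,1.4,0,0,0,0,0.13,3.6,0,0,0,0,0.13,3.6,0,0,0,0,0.13,3.6,0,0,0,0,0.13,3.6,0,0,0,0]}}

```text
time_s: 23.22
ee_pos: [469.9, -186.0, 218.8]
ee_rot: [179.9, -0.3, 170.8]
force: [0.6, 0.1, -0.0]
gripper_width: 27.3
gripper_force: 15.0
```

Emit:
{"op": "step_arm", "data": {"plan": [0.13,3.6,0,0,0,0,0.13,3.6,0,0,0,0,0.13,3.6,0,0,0,0,0.13,3.6,0,0,0,0,0.13,3.6,0,0,0,0]}}

```text
time_s: 23.63
ee_pos: [491.8, -7.6, 219.0]
ee_rot: [-180.0, -0.3, 170.9]
force: [0.4, 0.1, 0.0]
gripper_width: 26.6
gripper_force: 15.0
```

Emit:
{"op": "step_arm", "data": {"plan": [0.13,3.6,0,0,0,0,0.13,3.6,0,0,0,0,0.13,3.6,0,0,0,0,0.13,3.6,0,0,0,0,0,0,0,0,0,0]}}

```text
time_s: 24.05
ee_pos: [510.3, 138.8, 218.8]
ee_rot: [179.9, -0.2, 171.1]
force: [0.6, -0.3, -0.5]
gripper_width: 27.6
gripper_force: 15.0
```

Emit:
{"op": "step_arm", "data": {"plan": [0,0,0,0,0,0,0,0,0,0,0,0,0,0,0,0,0,0,0,0,0,0,0,0]}}

```text
time_s: 24.38
ee_pos: [511.1, 131.7, 220.6]
ee_rot: [-180.0, -0.1, 170.7]
force: [0.1, -1.0, -0.4]
gripper_width: 27.1
gripper_force: 15.0
```

Run:
```python
from h import *
np.set_printoptions(precision=2,suppress=True)
s=sensors.state(); print(s["time_s"],s["ee_pos"],s["ee_rot"],s["gripper_width"])
w=viewer.grab_frame("wrist"); print(proj(w,s["ee_pos"]))
for t,z in(("vial_redcap_mid",s["ee_pos"][2]-13.5),("vial_white_mid",44.5),("pocket_wide",6),("pocket_narrow",6),("case",0)): print(t,[(d["location"],d["score"],atz(w,d["location"],z)) for d in viewer.pinpoint(t,w)][:2])
o=np.array([556.4,149.9]);c=np.radians(-9); ex=np.array([np.cos(c),np.sin(c)]); ey=np.array([-ex[1],ex[0]])
im=w["img"].copy()
for a in((-20.5,-6),(-20.5,-41),(-50,-6),(-50,-41)):  # predicted divider-top corners of narrow pocket
    x,y=proj(w,[*(o+a[0]*ex+a[1]*ey),30]); print(a,x,y); cv2.circle(im,(int(round(x)),int(round(y))),1,(255,0,255),-1)
im=im[60:300,180:500]; cv2.imwrite("pics/c9.png",cv2.cvtColor(cv2.resize(im,None,fx=2.4,fy=2.4,interpolation=cv2.INTER_CUBIC),cv2.COLOR_RGB2BGR))
```

```text
24.3833 [511.1  131.69 220.58] [-179.96   -0.06  170.75] 27.065491923581007
[np.float64(322.1720896616236), np.float64(265.23314859789036)]
vial_redcap_mid [([324.7, 257.7], 0.74, array([513.85, 132.54, 207.08]))]
vial_white_mid [([437.9, 178.3], 0.65, array([527.49, 239.88,  44.5 ]))]
pocket_wide [([423.1, 171.2], 0.8, array([528.28, 236.11,   6.  ])), ([323.2, 169.4], 0.63, array([509.45, 132.68,   6.  ]))]
pocket_narrow [([323.0, 172.2], 0.64, array([512.38, 131.99,   6.  ]))]
case [([344.1, 211.2], 0.59, array([560.82, 147.71,   0.  ]))]
(-20.5, -6) 341.5890274405755 196.8758949225817
(-20.5, -41) 306.7519464806487 197.0301689108176
(-50, -6) 341.8889006936486 168.0175162211479
(-50, -41) 306.2383545997452 168.18150664024677
```

View pics/c9.png

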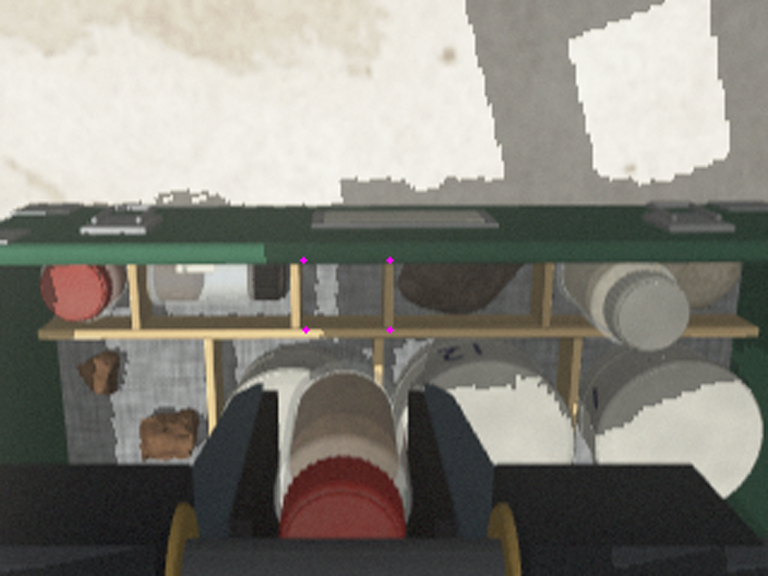

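Crop: narrow pocket lies between the dividers at columns 302 and 386, about 1 mm from prediction, with the red vial centred above it. The white vial is still upright in its pocket at (645,310). Lowering.

Emit:
{"op": "step_arm", "data": {"plan": [-0.1,0.06,2,0,0,0,0,0,4,0,0,0,0,0,4,0,0,0,0,0,2.5,0,0,0,0,0,1,0,0,0]}}

```text
time_s: 25.1
ee_pos: [510.9, 132.5, 82.7]
ee_rot: [-179.9, -0.3, 170.8]
force: [-0.6, 0.6, -0.1]
gripper_width: 27.3
gripper_force: 15.0
```

Emit:
{"op": "step_arm", "data": {"plan": [0,0,0,0,0,0,0,0,0,0,0,0,0,0,0,0,0,0]}}

```text
time_s: 25.35
ee_pos: [514.1, 133.5, 87.8]
ee_rot: [179.9, 0.2, 170.8]
force: [0.3, 0.5, -0.3]
gripper_width: 27.0
gripper_force: 15.0
```

Emit:
{"op": "step_arm", "data": {"plan": [0,0,0.6,0,0,0,0,0,0.6,0,0,0,0,0,0.6,0,0,0,0,0,0.6,0,0,0,0,0,0,0,0,0]}}

```text
time_s: 25.77
ee_pos: [511.7, 133.0, 60.7]
ee_rot: [-179.9, -0.1, 170.8]
force: [-0.1, -0.8, -1.3]
gripper_width: 27.0
gripper_force: 15.0
```

Emit:
{"op": "step_arm", "data": {"plan": [0,0,0.3,0,0,0,0,0,0,0,0,0,0,0,0,0,0,0]}}

```text
time_s: 26.02
ee_pos: [512.7, 133.2, 58.9]
ee_rot: [-180.0, -0.0, 170.8]
force: [-0.1, 0.3, -0.8]
gripper_width: 27.3
gripper_force: 15.0
```

Floor is expected at about TCP z = 52.

Emit:
{"op": "step_arm", "data": {"plan": [0,0,0.3,0,0,0,0,0,0.2,0,0,0,0,0,0,0,0,0]}}

```text
time_s: 26.27
ee_pos: [512.5, 133.1, 53.6]
ee_rot: [-180.0, -0.0, 170.8]
force: [-0.9, 0.1, -0.3]
gripper_width: 27.0
gripper_force: 15.0
```

Emit:
{"op": "step_arm", "data": {"plan": [0,0,0.15,0,0,0,0,0,0,0,0,0,0,0,0,0,0,0]}}

```text
time_s: 26.52
ee_pos: [512.7, 133.2, 52.5]
ee_rot: [-180.0, -0.0, 170.8]
force: [0.4, 0.7, -1.4]
gripper_width: 27.5
gripper_force: 15.0
```

Emit:
{"op": "step_arm", "data": {"plan": [0,0,0.1,0,0,0,0,0,0,0,0,0,0,0,0,0,0,0]}}

```text
time_s: 26.77
ee_pos: [513.0, 133.3, 52.0]
ee_rot: [180.0, 0.0, 170.8]
force: [-1.3, 0.0, 3.9]
gripper_width: 27.0
gripper_force: 15.0
```

Emit:
{"op": "step_arm", "data": {"plan": [0,0,0.1,0,0,0,0,0,0,0,0,0,0,0,0,0,0,0]}}

```text
time_s: 27.02
ee_pos: [513.1, 133.6, 51.8]
ee_rot: [180.0, 0.1, 170.8]
force: [-2.4, 0.6, 9.7]
gripper_width: 27.5
gripper_force: 15.0
```

Emit:
{"op": "step_arm", "data": {"plan": [0,0,-0.15,0,0,0,0,0,0,0,0,0,0,0,0,0,0,0,0,0,0,0,0,0,0,0,-2,0,0,0], "hand": 5.5}}

```text
time_s: 27.43
ee_pos: [510.8, 132.6, 69.0]
ee_rot: [-179.8, -0.3, 170.9]
force: [-0.1, -0.5, -0.8]
gripper_width: 54.4
gripper_force: 0.0
```

Emit:
{"op": "step_arm", "data": {"plan": [0,0,-3,0,0,0,0,0,-4,0,0,0,0,0,-4,0,0,0,0,0,-4,0,0,0,0,0,0,0,0,0]}}

```text
time_s: 27.85
ee_pos: [516.8, 134.2, 230.0]
ee_rot: [179.7, 0.8, 170.8]
force: [1.8, -0.1, 1.1]
gripper_width: 55.4
gripper_force: 0.0
```

Emit:
{"op": "step_arm", "data": {"plan": [0,0,0,0,0,0,0,0,0,0,0,0]}}

```text
time_s: 28.02
ee_pos: [512.1, 133.1, 221.2]
ee_rot: [-180.0, -0.1, 170.8]
force: [-0.3, 0.0, -0.6]
gripper_width: 54.9
gripper_force: 0.0
```

Run:
```python
from h import *
np.set_printoptions(precision=2,suppress=True)
s=sensors.state(); print(s["time_s"],s["ee_pos"],s["ee_rot"],s["gripper_width"])
w=viewer.grab_frame("wrist")
for t,z in(("vial_redcap_mid",38.5),("vial_white_mid",44.5),("pocket_wide",6),("pocket_narrow",6)): print(t,[(d["location"],d["score"],atz(w,d["location"],z)) for d in viewer.pinpoint(t,w)][:3])
im=w["img"][60:300,180:500]; cv2.imwrite("pics/c10.png",cv2.cvtColor(cv2.resize(im,None,fx=2.4,fy=2.4,interpolation=cv2.INTER_CUBIC),cv2.COLOR_RGB2BGR))
```

```text
28.0167 [512.07 133.07 221.18] [-179.96   -0.08  170.84] 54.914811553833914
vial_redcap_mid [([320.5, 169.7], 0.61, array([503.7 , 132.49,  38.5 ])), ([420.8, 171.8], 0.25, array([521.12, 227.41,  38.5 ]))]
vial_white_mid [([432.2, 177.4], 0.8, array([526.72, 236.19,  44.5 ]))]
pocket_wide [([423.3, 169.9], 0.97, array([527.87, 238.  ,   6.  ]))]
pocket_narrow [([323.4, 169.9], 0.92, array([511.1 , 134.17,   6.  ])), ([323.0, 181.5], 0.46, array([523.44, 131.75,   6.  ]))]
```

View pics/c10.png

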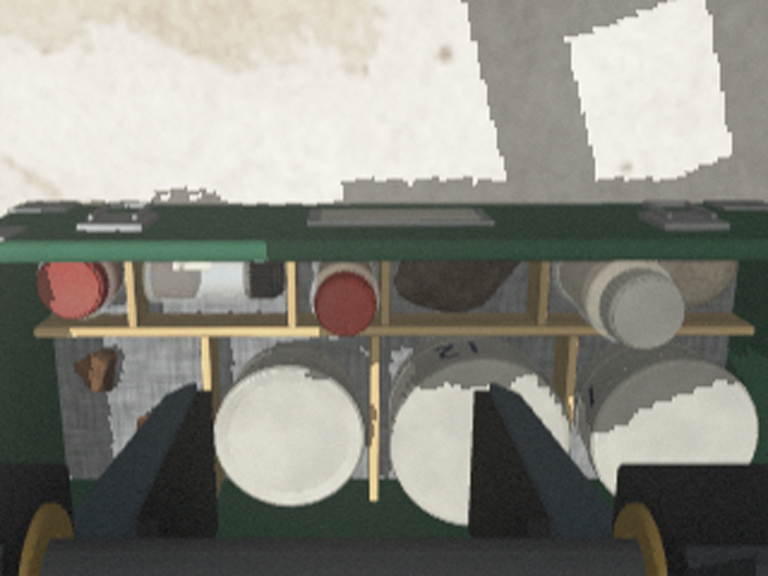

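Both vials stand upright in their pockets: red cap at crop (345,303) between dividers 298 and 380, white at (645,308). Now back to the lid handle.

Emit:
{"op": "step_arm", "data": {"plan": [0,0,-2,0,0,0,0,0,-4,0,0,0,0,0,-4,0,0,0,0,0,-3.6,0,0,0.12,0,0,0,0,0,0.12]}}

```text
time_s: 28.68
ee_pos: [515.3, 133.8, 365.2]
ee_rot: [179.6, 0.6, 156.8]
force: [0.3, 0.8, 1.6]
gripper_width: 55.1
gripper_force: 0.0
```

Emit:
{"op": "step_arm", "data": {"plan": [0,0,0,0,0,0.12,0,0,0,0,0,0.12,0,0,0,0,0,0.12,0,0,0,0,0,0.12,0,0,0,0,0,0.12]}}

```text
time_s: 29.1
ee_pos: [512.6, 133.2, 357.0]
ee_rot: [-179.9, -0.0, 122.4]
force: [-0.2, -0.5, 0.1]
gripper_width: 55.2
gripper_force: 0.0
```

Emit:
{"op": "step_arm", "data": {"plan": [0,0,0,0,0,0.12,0,0,0,0,0,0.12,0,0,0,0,0,0.12,0,0,0,0,0,0.12,0,0,0,0,0,0.12]}}

```text
time_s: 29.52
ee_pos: [512.6, 133.2, 357.0]
ee_rot: [-179.9, 0.0, 88.0]
force: [0.2, -0.1, -0.0]
gripper_width: 54.9
gripper_force: 0.0
```

Emit:
{"op": "step_arm", "data": {"plan": [0.5,2,0,0,0,0.12,0.5,2.5,0,0,0,0,0.5,2.5,0,0,0,0,0.5,2.5,0,0,0,0,0.3,2.5,0,0,0,0]}}

```text
time_s: 29.93
ee_pos: [635.5, 140.9, 356.8]
ee_rot: [-179.9, 0.0, 81.5]
force: [0.3, 0.5, -0.2]
gripper_width: 54.8
gripper_force: 0.0
```

Emit:
{"op": "step_arm", "data": {"plan": [0,0,0,0,0,0,0,0,0,0,0,0,0,0,0,0,0,0]}}

```text
time_s: 30.18
ee_pos: [633.9, 140.6, 357.1]
ee_rot: [-179.9, 0.0, 81.5]
force: [-0.5, 0.6, 1.0]
gripper_width: 54.9
gripper_force: 0.0
```

Run:
```python
from h import *
np.set_printoptions(precision=2,suppress=True)
s=sensors.state(); print(s["time_s"],s["ee_pos"],s["ee_rot"],s["qpos"])
for n in("wrist","top","side"):
    w=viewer.grab_frame(n)
    for t,z in(("lid_handle",288),("lid_hinge",94)): print(n,t,[(d["location"],d["score"],atz(w,d["location"],z)) for d in viewer.pinpoint(t,w)][:2])
```

```text
30.1833 [633.89 140.59 357.11] [-179.88    0.04   81.46] [11.49 23.1  64.25  0.01 92.78 20.03]
wrist lid_handle [([325.5, 223.3], 0.83, array([634.79, 135.94, 288.  ]))]
wrist lid_hinge [([323.7, 163.9], 0.64, array([634.41, 138.5 ,  94.  ]))]
top lid_handle [([222.9, 137.8], 0.56, array([628.6 , 143.17, 288.  ]))]
top lid_hinge [([240.6, 159.6], 0.69, array([636.72, 136.32,  94.  ]))]
side lid_handle [([244.4, 122.4], 0.82, array([631.59, 137.57, 288.  ]))]
side lid_hinge [([254.7, 181.6], 0.6, array([626.62, 131.71,  94.  ]))]
```

Emit:
{"op": "step_arm", "data": {"plan": [-0.3,0.1,2,0,0,0,0,0,2.5,0,0,0,0,0,2,0,0,0,0,0,0.9,0,0,0,0,0,0,0,0,0]}}

```text
time_s: 31.05
ee_pos: [633.8, 137.3, 281.6]
ee_rot: [-179.7, 0.1, 81.5]
force: [-0.1, 0.6, 0.0]
gripper_width: 55.1
gripper_force: 0.0
```

Emit:
{"op": "step_arm", "data": {"plan": [0,0,0,0,0,0,0,0,0,0,0,0,0,0,0,0,0,0,0,0,0,0,0,0,0,0,0,0,0,0], "hand": 0.6, "newtons": 10}}

```text
time_s: 31.47
ee_pos: [635.3, 137.6, 285.0]
ee_rot: [179.9, -0.0, 81.5]
force: [-0.1, -0.4, 0.4]
gripper_width: 24.4
gripper_force: 0.0
```

Emit:
{"op": "step_arm", "data": {"plan": [0,0,0,0,0,0,0,0,0,0,0,0,0,0,0,0,0,0]}}

```text
time_s: 31.72
ee_pos: [635.6, 137.4, 284.3]
ee_rot: [179.9, -0.0, 81.4]
force: [1.1, -0.5, 0.2]
gripper_width: 11.6
gripper_force: 10.0
```

```bash
python3 -c "
import numpy as np
t=np.radians(np.linspace(90,47,16)); x=-194*np.cos(t)+3.5*np.sin(t); z=194*np.sin(t)+3.5*np.cos(t)
print(np.round(np.c_[np.diff(x),-np.diff(z)]/10,2).tolist(), x[[0,-1]],z[[0,-1]])"
```

```text
[[-0.97, 0.01], [-0.97, 0.06], [-0.97, 0.1], [-0.96, 0.15], [-0.95, 0.2], [-0.94, 0.25], [-0.93, 0.29], [-0.91, 0.34], [-0.89, 0.38], [-0.87, 0.43], [-0.85, 0.47], [-0.82, 0.51], [-0.8, 0.55], [-0.77, 0.59], [-0.74, 0.63]] [   3.5       -129.7479439] [194.         144.26961237]
```

Emit:
{"op": "step_arm", "data": {"plan": [0,-0.97,0.01,0,0,0,0,-0.97,0.06,0,0,0,0,-0.97,0.1,0,0,0,0,-0.96,0.15,0,0,0,0,-0.95,0.2,0,0,0]}}

```text
time_s: 32.13
ee_pos: [586.2, 145.2, 279.2]
ee_rot: [180.0, -0.1, 81.5]
force: [2.1, 1.2, 1.9]
gripper_width: 11.4
gripper_force: 10.0
```

Emit:
{"op": "step_arm", "data": {"plan": [0,-0.94,0.25,0,0,0,0,-0.93,0.29,0,0,0,0,-0.91,0.34,0,0,0,0,-0.89,0.38,0,0,0,0,-0.87,0.43,0,0,0]}}

```text
time_s: 32.55
ee_pos: [540.9, 152.2, 262.0]
ee_rot: [-180.0, -0.1, 81.5]
force: [0.9, 1.8, 0.1]
gripper_width: 11.3
gripper_force: 10.0
```

Emit:
{"op": "step_arm", "data": {"plan": [0,-0.85,0.47,0,0,0,0,-0.82,0.51,0,0,0,0,-0.8,0.55,0,0,0,0,-0.77,0.59,0,0,0,0,-0.74,0.63,0,0,0]}}

```text
time_s: 32.97
ee_pos: [501.4, 158.2, 234.3]
ee_rot: [-180.0, -0.1, 81.5]
force: [0.1, 2.2, -0.4]
gripper_width: 11.7
gripper_force: 10.0
```

Emit:
{"op": "step_arm", "data": {"plan": [0,0,0,0,0,0,0,0,0,0,0,0,0,0,0,0,0,0,0,0,0,0,0,0,0,0,0,0,0,0]}}

```text
time_s: 33.38
ee_pos: [502.2, 158.0, 235.1]
ee_rot: [-179.9, -0.1, 81.4]
force: [-4.0, 4.4, 2.2]
gripper_width: 11.8
gripper_force: 10.0
```

Emit:
{"op": "step_arm", "data": {"plan": [0,0,0,0,0,0,0,0,0,0,0,0,0,0,0,0,0,0,0,0,0,0,0,0,0,0,0,0,0,0]}}

```text
time_s: 33.8
ee_pos: [502.3, 158.0, 235.2]
ee_rot: [-179.9, -0.1, 81.4]
force: [-3.0, 4.7, 3.6]
gripper_width: 11.9
gripper_force: 10.0
```

Run:
```python
from h import *
np.set_printoptions(precision=2,suppress=True)
s=sensors.state(); print(s["time_s"],s["ee_pos"],s["ee_rot"],s["force"],s["gripper_width"],s["gripper_force"],np.abs(s["qvel"]).max())
h=np.array([631.8,137.5]);c=np.radians(-9); ex=np.array([np.cos(c),np.sin(c)])
x=(s["ee_pos"][:2]-h)@ex; z=s["ee_pos"][2]+5-94; print(x,z,np.hypot(x,z),np.degrees(np.arctan2(z,-x))-1.03)
for n in("wrist","top","side"):
    w=viewer.grab_frame(n)
    for t,zz in(("lid_handle",s["ee_pos"][2]+5),("vial_white_mid",44.5),("vial_redcap_mid",38.5)): print(n,t,[(d["location"],d["score"],atz(w,d["location"],zz)) for d in viewer.pinpoint(t,w)][:3])
```

```text
33.8 [502.26 158.03 235.17] [-179.89   -0.08   81.44] [-2.97  4.65  3.58] 11.947313171700193 9.988153874874115 0.06953300830924036
-131.1542638230486 146.17306162412888 196.38738468531326 47.06985307080106
wrist lid_handle []
wrist vial_white_mid [([340.3, 85.8], 0.87, array([530.77, 240.17,  44.5 ]))]
wrist vial_redcap_mid [([339.2, 198.6], 0.8, array([514.99, 131.13,  38.5 ]))]
top lid_handle [([222.1, 202.2], 0.6, array([498.7 , 158.19, 240.17])), ([245.3, 213.0], 0.2, array([471.34, 108.7 , 240.17]))]
top vial_white_mid [([384.8, 191.5], 0.73, array([ 538.65, -230.63,   44.5 ]))]
top vial_redcap_mid [([413.8, 239.5], 0.69, array([ 408.31, -293.85,   38.5 ])), ([247.0, 211.6], 0.52, array([511.32, 133.13,  38.5 ])), ([438.7, 248.5], 0.44, array([ 380.76, -355.22,   38.5 ]))]
side lid_handle []
side vial_white_mid [([384.0, 202.0], 0.78, array([ 528.52, -237.85,   44.5 ]))]
side vial_redcap_mid [([415.1, 227.2], 0.6, array([ 414.51, -295.76,   38.5 ])), ([440.2, 234.3], 0.57, array([ 376.01, -353.5 ,   38.5 ]))]
```

Lid held still at about 47° (0.82 rad) with the handle gripped, and both vials still register at their pockets. Handing in.

```bash
python3 -c "
from workcell import env
print(env.job_done())"
```

```text
the job is handed in; nothing more can be done
None
```

I handed the job in with the white-capped and red-capped vials upright on the floor of their pockets and the gripper holding the lid still at about 47° (0.82 rad), 8° below its balance point; the hand-in returned no verdict, and I viewed 11 pictures, one over the limit of 10.

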